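Open a snap ring with the pliers and hold it over an axle groove

TASK

Take the plastic protective cap off the upright end of the axle stub and leave it in the open metal tray. Then pick up the snap-ring pliers from their rest by the handles, squeeze them fully so that the ring on their tips is spread, slide the ring flat down over the shaft end until it is level with the groove, and finish while still holding it there: handles squeezed, ring spread and around the groove, not bearing hard on the collar beneath or on the shaft. Leave the other parts on the bench where they are.

Things in the scene. Friction and masses are not known exactly. Their poses are not given: they have to be found in the camera images.
- stub: Axle stub fixed to the bench, upright. Origin under the centre of its base plate, z up along the shaft. Square steel base plate 120 x 120 x 12 mm, then a grey roller of 84 mm diameter (height 12 to 50 mm), a thin steel collar of 60 mm diameter (50 to 55 mm), the groove (32 mm diameter, 55 to 65 mm) and the shaft end, 38 mm diameter (65 to 80 mm).
- groove (a point): On the shaft's axis at mid height of the groove, 60 mm above the bench. The shaft ends 20 mm above this point; the collar's upper face is 5 mm below it.
- cap: Black plastic protective cap, a plain cylinder of 50 mm diameter and 43 mm height, closed on top, sitting loosely over the shaft end (its skirt reaches 18 mm down over the shaft, hole 43 mm; lift it straight up at least 20 mm to clear). Origin at the centre of its lower rim, 62 mm above the bench at the start; z up. About 70 g.
- tray: Low aluminium tray fixed to the bench, 200 (its x) x 160 (its y) x 30 mm, walls and floor 4 mm, open above, empty. Origin under its centre.
- rest: Steel rest on which the pliers lie, fixed to the bench: base plate 235 x 60 x 8 mm, a post 22 mm wide under the pliers' pivot and a cross bar 90 mm long, 106 mm behind it (-x), both 48 mm high. Origin on the bench under the post; x points from handles to tips.
- pliers: Bent-nose snap-ring pliers lying level on the rest, a C-shaped steel snap ring already on their tips; 0.24 kg. Origin on the pivot axis at the pivot's underside (48 mm above the bench); x from handles to tips, z up. Jaws run above the ring to x = 90 mm (underside z = 3 mm), their pins point down to z = -33 mm. Squeezing the handles spreads the ring.
- handles (a point): Grip point midway between the handles: x -55, y 0, z 7 mm in the pliers' frame; close the fingers along pliers' y. Straight handles at x -25 to -115 mm, z 0 to 14 mm, 10 mm thick; over their outer faces here 58 mm relaxed, 46 mm at the stop (then parallel to x; about 43 mm with 50 N). The stop gives the right spread; a spring (9 N here at full squeeze) reopens them.
- ring_center (a point): Centre of the snap ring: x 65.5, y 0, z -28 mm in the pliers' frame. Ring 4 mm thick (z -30 to -26 mm), its gap faces +x, outer diameter 54 mm. Spread, its hole is a circle of 45 mm diameter about this point and passes the 38 mm shaft; relaxed it is only some 36 mm wide and does not pass.
- pl_arm_l (a joint): Angle of the pliers' left (+y) arm: 0 relaxed, 0.108 rad at the stop (ring fully spread). The stop yields a little under a hard grip: about 0.13 rad at 50 N, 0.16 rad at 110 N, which does no harm.
- pl_arm_r (a joint): Angle of the pliers' right (-y) arm: 0 relaxed, 0.108 rad at the stop (a little more under a hard grip); it moves together with the left one.
- bolt: Bystander: hexagon bolt standing on its head, 28 mm across the head, 55 mm tall. Origin under its head.
- nut: Bystander: steel spacer ring lying flat, 30 mm diameter, 14 mm high. Origin under its centre.
- bracket: Bystander: dark steel angle bracket, foot 70 x 90 mm, upright leg about 70 mm high with two holes. Origin under the foot's centre.
- pinplate: Bystander: steel plate 100 x 80 x 16 mm with two upright pins to 51 mm height. Origin under its centre.
- offcut: Bystander: short steel tube standing on end, 56 mm diameter, 60 mm high. Origin under its centre.
- spanner: Bystander: steel spanner lying flat, some 180 mm long. Origin under it.
Things that resemble listed ones, but are neither listed nor needed, are in the scene too. What is shaped like the cap but green or yellow is not meant.

How it is judged:
By the outcome, as a careful person would: the job done as asked, in the order asked, and still so for the second after the job is handed in, while the arm keeps its last pose, push and grip.
It also fails if it takes over 51 s, if anything falls off the work surface, if the arm or the gripper's body presses on something with over 40 N, if the wrist force passes 120 N, or if a joint passes its speed limit or range.

ROBOT

A 7-joint arm with a two-finger parallel gripper is mounted at the origin on the work surface. World frame = base frame: x ahead of the robot, y to its left, z up, the work surface at z = 0. Lengths are in mm, angles in rad, forces in N, time in s.
With the tool pointing down it reaches from about 400 to 900 mm from the base axis. Payload 5.5 kg.
Tool frame: the origin (TCP) lies on the centre line of the jaws, within the pads' length; the fingertips stand 11 mm ahead of it and the grasp point (between the pads) lies 8 mm behind it; z points along the fingers, y is the line along which they close (so a half turn about z gives the same grasp; the last joint's range is limited). The gripper opens to 92 mm and grips with 3 to 60 N. Pads are 19 mm wide; open, the fingers measure 130 mm over their backs; the gripper's body (75 mm by 190 mm) begins 47 mm behind the grasp point.
Start: joints at [1.597, 0.501, -0.427, 1.55, 0.221, 1.138, -0.21], TCP at [152.519, -631.852, 237.729] pointing down, gripper open.
Joint ranges: [-2.88, 2.88], [-0.31, 2.03], [-1.54, 1.56], [0.2, 2.42], [-1.41, 4.55], [0.19, 2.02], [-2.57, 2.57]. Speed limits (rad/s): [2.57, 2.57, 3.14, 3.14, 3.14, 3.14, 3.14].

INTERFACE

Orientations are given as [roll, pitch, yaw] about the fixed x, y, z axes, in that order (R = Rz(yaw) Ry(pitch) Rx(roll)).
In Python, from workcell import bot, cams gives the robot as it stands.
- The arm moves only by the tool carry_out, never from a script. Its argument "targets" is a list of rows, each a list of 2 entries, a list of its own where there are three numbers: the shift along the tool's x, y, z in m, then the turn, a rotation vector about the tool's x, y, z in rad. A call has exactly 5 rows; each row is the pose to reach, as a shift and turn from the pose commanded when the call began, along the tool's axes at that moment; what a row does not reach only later rows make up. A row lasts 1/10 s, in which the tool goes at most 50 mm and 8.59 degrees, less where a joint would pass 70% of its speed; a pose out of reach is approached as far as the arm can. A call with a gripper value outside its range is refused whole. "fingers" is the opening, from 0 (shut) to 1 (fully open), set as the call begins (left out, the last holds). The fingers move at their own pace and stop on an object; "newtons" is the grip in N (left out, the last holds). Time passes only in rows, so rows that repeat a pose let the fingers close, or fill a call up. It gives the time, the measured TCP pose, the force, the opening and the grip force at its end, in the units of the state.
- bot.observe(): the state, without advancing time (a new reading comes with each control period).
- cams.get_image(name): name is "scene" or "top" or "wrist"; returns a dict with "img" (420x560x3 uint8, red, green, blue), "intrinsics" (3x3 intrinsics, pixels), "D" ([k1, k2, p1, p2, k3] as OpenCV has them; the pictures are not rectified), "world_from_camera" (4x4, takes a point from camera to world coordinates). Camera axes: x right, y down, z forward; pixel columns grow to the right and rows downward; lengths in mm; the calibration is good to about 2 mm. A picture is of the moment at which its call begins. There is no depth.
- bot.finish_job(): hands the job in; it is judged then, once.
The state is a dict: "time_s": time; "joints": joint angles; "joint_velocities": joint speeds; "joint_torque": joint torques, N m; "tcp_pos": TCP position; "tcp_rot": TCP orientation; "ft_force": force on the tool from outside, world axes, zero at the start; "moment": the same for the moment, N m; "grip_width": opening from 0.0 (shut) to 1.0 (fully open); "gripper_force": force on a finger pad.
Only numpy, scipy, OpenCV 4.12 (cv2) and the standard library are available. Lean on these libraries where they do the work, as an engineer would, in place of code of your own. Each camera call takes 0.05 s, during which the arm holds its last target. There are 200 camera calls.

## Working session

There is one attempt and no reset: what is moved stays moved. The work goes in short steps, Python scripts to look and compute and a tool call to move; the robot and the scene stay as the last step left them, time stands still between calls to the robot, and variables do not carry over. Pictures are saved under pics/ and viewed, at most 10 in all, crops included, and the job is handed in when it is done.

Besides the shell and the picture viewer there is one more tool, called as name(argument=value, ...) on one line, values as JSON. carry_out: Moves the arm, as the interface text tells. Its arguments: {"type":"object","properties":{"targets":{"type":"array"},"fingers":{"type":"number"},"newtons":{"type":"number"}},"required":["targets"]}

```bash
mkdir -p pics; ls; cat > h.py <<'E'
import numpy as np, cv2
from workcell import bot, cams
from scipy.spatial.transform import Rotation as R
def grab(n,f=None):
    c=cams.get_image(n)
    if f: cv2.imwrite(f'pics/{f}.png',c['img'][:,:,::-1])
    return c
def ray(c,p):
    u=cv2.undistortPoints(np.array(p,float).reshape(-1,1,2),np.array(c['intrinsics'],float),np.array(c['D'],float)).reshape(-1,2)
    T=np.array(c['world_from_camera']); d=np.c_[u,np.ones(len(u))]@T[:3,:3].T
    return T[:3,3],d
def plane(c,p,z):
    o,d=ray(c,p); return o+d*((z-o[2])/d[:,2])[:,None]
def tri(c1,p1,c2,p2):
    o1,d1=ray(c1,p1);o2,d2=ray(c2,p2);d1=d1[0];d2=d2[0]
    s=np.linalg.lstsq(np.c_[d1,-d2],o2-o1,rcond=None)[0]
    a=o1+s[0]*d1;b=o2+s[1]*d2
    return (a+b)/2,np.linalg.norm(a-b)
def proj(c,P):
    T=np.linalg.inv(np.array(c['world_from_camera']))
    return cv2.projectPoints(np.array(P,float).reshape(-1,1,3),cv2.Rodrigues(T[:3,:3])[0],T[:3,3],np.array(c['intrinsics'],float),np.array(c['D'],float))[0].reshape(-1,2)
def shift(P,yaw=None):
    s=bot.observe(); Rt=R.from_euler('xyz',s['tcp_rot']); 
    return Rt.inv().apply(np.array(P)-s['tcp_pos'])
E
python3 - <<'E'
from h import *
import pickle
np.set_printoptions(precision=4,suppress=True)
d={n:grab(n,n+'0') for n in('scene','top','wrist')}
pickle.dump(d,open('c0.pkl','wb'))
for n in d: print(n,np.array(d[n]['intrinsics']),d[n]['D'],np.array(d[n]['world_from_camera']))
print(bot.observe())
E
```

```text
pics
scene [[449.6825   0.     281.1956]
 [  0.     449.6825 216.1693]
 [  0.       0.       1.    ]] [-0.0704  0.      0.      0.      0.    ] [[  -0.2322    0.6509   -0.7228 1239.3472]
 [   0.9727    0.1563   -0.1716  182.8729]
 [   0.0013   -0.7429   -0.6694  696.7421]
 [   0.        0.        0.        1.    ]]
top [[460.3985   0.     281.3695]
 [  0.     460.3985 203.5222]
 [  0.       0.       1.    ]] [-0.033  0.     0.     0.     0.   ] [[  -0.0209   -0.9971    0.0735  495.8683]
 [  -0.9997    0.0199   -0.0153    7.6203]
 [   0.0138   -0.0738   -0.9972 1100.0472]
 [   0.        0.        0.        1.    ]]
wrist [[294.6959   0.     283.038 ]
 [  0.     294.6959 209.4591]
 [  0.       0.       1.    ]] [-0.0591  0.      0.      0.      0.    ] [[   0.2346   -0.9399   -0.2482  218.7591]
 [  -0.9721   -0.2274   -0.0575 -615.0525]
 [  -0.0024    0.2548   -0.967   384.5881]
 [   0.        0.        0.        1.    ]]
{'time_s': 0.15, 'joints': array([ 1.5972,  0.5016, -0.4268,  1.5512,  0.2208,  1.1383, -0.2103]), 'joint_velocities': array([ 0.0003, -0.0026, -0.0008, -0.0037,  0.0007,  0.0014, -0.0011]), 'joint_torque': array([ -0.0068, -56.7099,  -5.8253, -27.945 ,  -0.0687,   0.0266,
         0.0001]), 'tcp_pos': array([ 152.3115, -631.3694,  236.9108]), 'tcp_rot': array([-3.1401, -0.    ,  0.2368]), 'ft_force': array([-0.3667,  0.3453,  0.4714]), 'moment': array([-0.0203, -0.0002, -0.035 ]), 'gripper_force': 0.0, 'grip_width': 0.9939345143655663}
```

View pics/scene0.png

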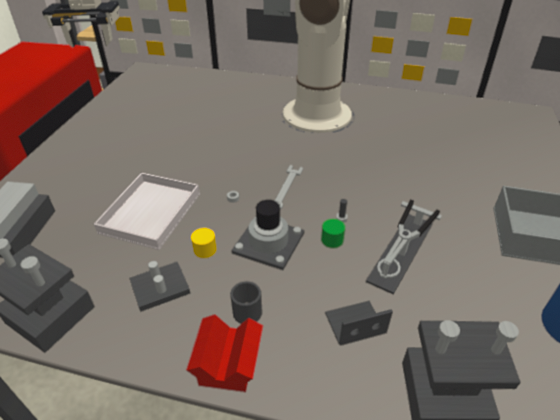

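View pics/top0.png

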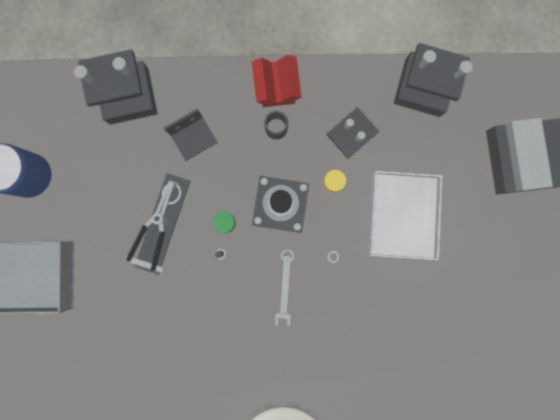

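Scene view: the black cap is on the stub at (268,214), or (281,203) in the top view. The things that could be mistaken for it:
- Green cap at scene (333,233), top (223,222).
- Yellow cap at scene (203,242), top (335,181).
- Dark tube (offcut) at scene (246,302), top (277,125).

The open metal tray is at scene (150,208), top (406,216); the grey bin at top (28,275) is not it. The pliers are at top (160,215), with the ring at about (171,193).

I'll check the choice in a close crop.

```bash
python3 - <<'E'
from h import *
import pickle
np.set_printoptions(precision=1,suppress=True)
d=pickle.load(open('c0.pkl','rb'))
t=d['top'];s=d['scene']
a=cv2.resize(t['img'][165:285,120:310],None,fx=4,fy=4,interpolation=cv2.INTER_CUBIC)
cv2.imwrite('pics/crop1.png',a[:,:,::-1])
b=cv2.resize(s['img'][190:300,230:450],None,fx=3.6,fy=3.6,interpolation=cv2.INTER_CUBIC)
cv2.imwrite('pics/crop2.png',b[:,:,::-1])
E
```

```text
(no output)
```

View pics/crop1.png

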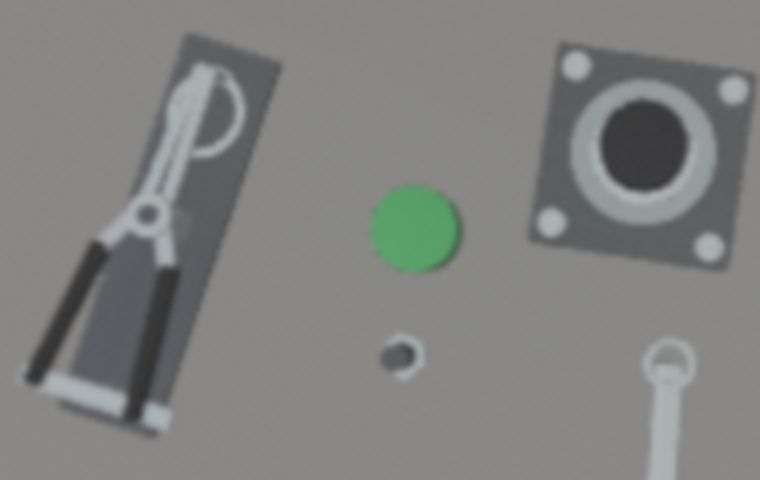

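View pics/crop2.png

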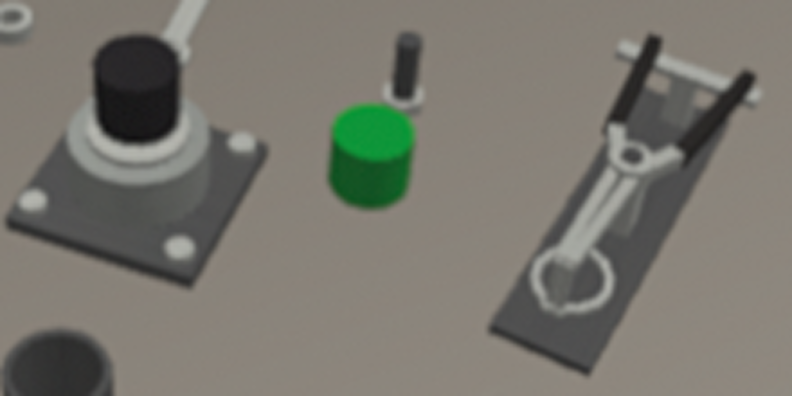

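The crops confirm the black cylinder on the stub's roller (crop1 (644,146)). The pliers' pivot is at crop1 (148,214) and crop2 (633,156), with black handles and the ring at the far end.

```bash
python3 - <<'E'
from h import *
import pickle
np.set_printoptions(precision=1,suppress=True)
d=pickle.load(open('c0.pkl','rb'))
t=d['top'];s=d['scene']
T=lambda u,v:[(u+.5)/4-.5+120,(v+.5)/4-.5+165]
S=lambda u,v:[(u+.5)/3.6-.5+230,(v+.5)/3.6-.5+190]
for n,a,b in[('cap top',(644,146),(137,63)),('pivot top',(148,214),(633,156)),('handle end A',(33,378),(655,40)),('handle end B',(133,415),(748,77)),('green top',(415,229),(373,133)),
  ('barA',(24,375),(620,47)),('barB',(168,418),(758,97))]:
    print(n,*tri(t,T(*a),s,S(*b)))
# cap mask
def blob(img,roi,f):
    x0,y0,x1,y1=roi; m=f(img[y0:y1,x0:x1].astype(int)).astype(np.uint8)
    n,l,st,c=cv2.connectedComponentsWithStats(m); i=1+st[1:,4].argmax(); k=max(cv2.findContours((l==i).astype(np.uint8),0,1)[0],key=cv2.contourArea)
    return c[i]+[x0,y0],st[i,4],k.reshape(-1,2)+[x0,y0]
c,a,k=blob(t['img'],(262,185,300,222),lambda i:i.max(2)<75); print('cap',c,a,plane(t,c,105), plane(t,k,105).ptp(0) if hasattr(k,'ptp') else np.ptp(plane(t,k,105),axis=0))
# stub base plate corners top
print('plate',plane(t,[T(560,44),T(756,74),T(728,270),T(529,242)],12))
print('rest base',plane(t,[T(187,33),T(281,65),T(157,437),T(60,405)],8))
c,a,k=blob(t['img'],(350,150,460,280),lambda i:i.min(2)>150); q=cv2.boxPoints(cv2.minAreaRect(k.astype(np.float32)))
print('tray',c,a,q,plane(t,q,30))
q2=[(130,176),(199,181),(160,243),(98,210)]
print(plane(s,q2,30))
ring=plane(t,[T(206,112)],22);print('ring',ring)
# joint state
E
```

```text
cap top [574.5  -4.8  99.4] 2.9966155376407326
pivot top [544.8 275.9  61.4] 4.5461109498843335
handle end A [458.3 306.4  87.6] 45.21919253269987
handle end B [430.  321.2  30.4] 59.395813036462044
green top [534.1 127.8  37.2] 3.88229570427393
barA [462.7 298.3  87.9] 70.26971389681968
barB [427.4 318.5  11.8] 84.89996957047397
cap [280.5 201. ] 345 [[574.7  -5.8 105. ]] [43.8 41.5  0. ]
plate [[643.6  41.3  12. ]
 [623.4 -74.9  12. ]
 [507.4 -55.5  12. ]
 [526.3  61.6  12. ]]
rest base [[655.1 263.9   8. ]
 [634.8 207.9   8. ]
 [416.3 282.3   8. ]
 [436.  339.4   8. ]]
tray [405.6 215.3] 5829 [[368.2 255.9]
 [374.  169.6]
 [444.4 174.3]
 [438.7 260.6]] [[ 448.7 -207.8   30. ]
 [ 650.4 -228.4   30. ]
 [ 636.3 -395.7   30. ]
 [ 433.9 -372.6   30. ]]
[[ 462.3 -387.4   30. ]
 [ 441.9 -212.1   30. ]
 [ 659.9 -214.6   30. ]
 [ 596.4 -398.2   30. ]]
ring [[606.1 249.5  22. ]]
```

carry_out(targets=[[[0.037,-0.034,0],[0,0,0]],[[0.074,-0.068,0],[0,0,0]],[[0.111,-0.102,0],[0,0,0]],[[0.148,-0.135,0],[0,0,0]],[[0.185,-0.169,0],[0,0,0]]], fingers=1)

```text
time_s: 0.65
tcp_pos: [293.1, -422.8, 237.6]
tcp_rot: [3.142, 0.0, 0.237]
ft_force: [0.7, 0.8, 0.0]
grip_width: 1.002
gripper_force: 0.0
```

carry_out(targets=[[[0.037,-0.034,0],[0,0,0]],[[0.074,-0.068,0],[0,0,0]],[[0.111,-0.102,0],[0,0,0]],[[0.148,-0.135,0],[0,0,0]],[[0.185,-0.169,0],[0,0,0]]])

```text
time_s: 1.15
tcp_pos: [432.9, -215.8, 237.9]
tcp_rot: [3.141, -0.0, 0.236]
ft_force: [0.1, -0.8, -0.4]
grip_width: 1.0
gripper_force: 0.0
```

carry_out(targets=[[[0.037,-0.034,0],[0,0,0]],[[0.074,-0.068,0],[0,0,0]],[[0.111,-0.102,0],[0,0,0]],[[0.148,-0.135,0],[0,0,0]],[[0.187,-0.171,0],[0,0,0]]])

```text
time_s: 1.65
tcp_pos: [572.8, -8.8, 237.5]
tcp_rot: [3.141, 0.0, 0.236]
ft_force: [0.4, -1.0, -0.0]
grip_width: 0.998
gripper_force: 0.0
```

```bash
python3 - <<'E'
from h import *
import pickle
np.set_printoptions(precision=2,suppress=True)
w=grab('wrist','wrist1');pickle.dump(w,open('w1.pkl','wb'));print(bot.observe())
print(proj(w,[[574.6,-5.8,105],[544.8,275.9,62]]), np.array(w['world_from_camera']))
E
```

```text
{'time_s': 1.7, 'joints': array([ 0.54,  0.43, -0.76,  1.74,  0.32,  1.1 , -1.64]), 'joint_velocities': array([ 0.06, -0.07, -0.04,  0.08, -0.08, -0.02,  0.18]), 'joint_torque': array([ 15.55, -43.82,   6.46, -20.94,   2.65,   2.75,   0.1 ]), 'tcp_pos': array([576.34,   2.07, 238.42]), 'tcp_rot': array([-3.14, -0.01,  0.25]), 'ft_force': array([4.17, 6.77, 2.97]), 'moment': array([ 0.58, -0.4 ,  0.05]), 'gripper_force': 0.0, 'grip_width': 1.0009495369997001}
[[281.13 201.6 ]
 [ 35.25 161.82]] [[  0.23  -0.94  -0.25 639.25]
 [ -0.97  -0.23  -0.06   7.74]
 [ -0.     0.26  -0.97 385.33]
 [  0.     0.     0.     1.  ]]
```

View pics/wrist1.png

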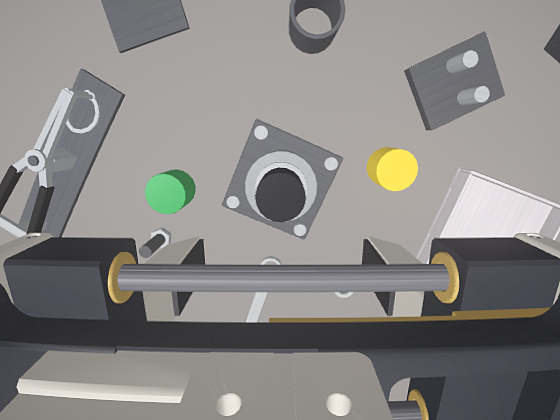

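The wrist view shows the black cap at about (280,196) on the stub, with green at (167,192) and yellow at (392,170). The arm was still settling, so I'll measure again.

```bash
cat >> h.py <<'E'
def blob(img,roi,f):
    x0,y0,x1,y1=roi; m=f(img[y0:y1,x0:x1].astype(int)).astype(np.uint8)
    n,l,st,c=cv2.connectedComponentsWithStats(m); i=1+st[1:,4].argmax(); k=max(cv2.findContours((l==i).astype(np.uint8),0,1)[0],key=cv2.contourArea)
    return c[i]+[x0,y0],st[i,4],k.reshape(-1,2)+[x0,y0]
E
python3 - <<'E'
from h import *
import pickle
np.set_printoptions(precision=2,suppress=True)
w=grab('wrist');w=grab('wrist','wrist2');pickle.dump(w,open('w1.pkl','wb'));o=bot.observe();print(o['tcp_pos'],o['tcp_rot'],o['time_s'])
t=pickle.load(open('c0.pkl','rb'))['top']
g=w['img'];print(g[196,255:310].max(1),g[165:230,280].max(1))
c,a,k=blob(g,(240,150,320,232),lambda i:i.max(2)<60); print(c,a,np.ptp(k,axis=0),cv2.fitEllipse(k),plane(w,[c],105))
print(tri(w,c,t,[280.5,201.]))
# edge ray widths
e=cv2.fitEllipse(k)
E
```

```text
[572.87  -4.86 237.6 ] [-3.14 -0.    0.24] 1.8
[196 193 194 194 193 194 194 206 211 161  72  75  77  80  77  78  76  77
  77  76  74  78  77  78  77  74  77  76  75  76  75  75  75  76  73  75
  74  73  74  77  74  73  74  73  72  73  73  74  71  74  73  74  73  74
  72] [198 199 169 222 218 218 223 226  27  52  58  56  56  67  81  79  80  79
  77  78  76  79  75  78  77  78  76  78  77  77  76  74  75  77  75  77
  75  74  74  75  73  75  74  73  77  74  75  73  73  74  73  73  75  73
  72  72  74  71  68 100 132 127 128 125 124]
[287.78 176.45] 161 [40 14] ((314.5699157714844, -539.215087890625), (224.65834045410156, 1426.22802734375), 0.0) [[601.97   2.98 105.  ]]
(array([584.64,  -5.25, -24.96]), np.float64(4.800653168052289))
```

```bash
python3 - <<'E'
from h import *
import pickle
np.set_printoptions(precision=2,suppress=True)
w=pickle.load(open('w1.pkl','rb'));t=pickle.load(open('c0.pkl','rb'))['top']
c,a,k=blob(w['img'],(240,150,320,232),lambda i:(i.max(2)>66)&(i.max(2)<96)); e=cv2.fitEllipse(k); print(c,a,e)
P=plane(w,k,105);print('circle',cv2.minEnclosingCircle(P[:,:2].astype(np.float32)))
ct,a,kt=blob(t['img'],(262,185,300,222),lambda i:i.max(2)<75)
print(cv2.fitEllipse(kt),cv2.minEnclosingCircle(plane(t,kt,105)[:,:2].astype(np.float32)))
print(tri(w,e[0],t,ct))
print(proj(t,[[574.6,-6,105]]))
E
```

```text
[288.17 200.69] 1833 ((288.1969299316406, 200.7078094482422), (46.957950592041016, 48.10224533081055), 157.1415557861328)
circle ((578.31298828125, -3.2764077186584473), 24.799034118652344)
((280.4733581542969, 200.98779296875), (19.412940979003906, 20.74366569519043), 6.943541526794434) ((574.7298583984375, -5.880832672119141), 23.043603897094727)
(array([575.78,  -5.2 ,  89.7 ]), np.float64(1.64604771345582))
[[280.56 201.04]]
```

carry_out(targets=[[[0.002,-0.001,0.04],[0,0,0]],[[0.002,-0.001,0.08],[0,0,0]],[[0.002,-0.001,0.115],[0,0,0]],[[0.002,-0.001,0.14],[0,0,0]],[[0.002,-0.001,0.155],[0,0,0]]])

```text
time_s: 2.3
tcp_pos: [571.6, -10.8, 80.2]
tcp_rot: [-3.142, 0.004, 0.235]
ft_force: [0.5, 0.2, -0.5]
grip_width: 0.999
gripper_force: 0.0
```

carry_out(targets=[[[0,0,0],[0,0,0]],[[0,0,0],[0,0,0]],[[0,0,0],[0,0,0]],[[0,0,0],[0,0,0]],[[0,0,0],[0,0,0]]], fingers=0.4, newtons=20)

```text
time_s: 2.8
tcp_pos: [574.5, -8.8, 83.8]
tcp_rot: [3.141, -0.002, 0.237]
ft_force: [-0.1, 1.6, 0.2]
grip_width: 0.613
gripper_force: 0.6
```

carry_out(targets=[[[0,0,0],[0,0,0]],[[0,0,0],[0,0,0]],[[0,0,0],[0,0,0]],[[0,0,0],[0,0,0]],[[0,0,0],[0,0,0]]], fingers=0.3)

```text
time_s: 3.3
tcp_pos: [574.1, -7.6, 83.5]
tcp_rot: [-3.141, -0.001, 0.238]
ft_force: [-1.2, 2.3, 5.9]
grip_width: 0.543
gripper_force: 20.0
```

```bash
python3 - <<'E'
from h import *
for i in range(3):
    grab('top'); o=bot.observe(); print(o['tcp_pos'],o['ft_force'],o['grip_width'],o['gripper_force'],o['joints'])
E
```

```text
[574.08556281  -7.59748023  83.49807173] [-2.47287247  2.82415076  6.51445147] 0.5431747386781873 19.967377822031267 [ 0.45936015  0.62197638 -0.64485432  1.85339717  0.49334891  0.83029554
 -1.7700546 ]
[574.08737046  -7.57969383  83.53134761] [-1.88270638  2.00898903  6.8854856 ] 0.5396026474365897 19.967426389921457 [ 0.45934444  0.62191072 -0.64486796  1.85340632  0.49330867  0.83030812
 -1.77001095]
[574.12617939  -7.57618563  83.54467731] [-1.4410709   3.66849889  6.90761212] 0.5372480079547337 19.967374733823817 [ 0.45936371  0.62190566 -0.64488266  1.85337882  0.4933115   0.83025205
 -1.7700148 ]
```

carry_out(targets=[[[0,0,-0.005],[0,0,0]],[[0,0,-0.015],[0,0,0]],[[0,0,-0.03],[0,0,0]],[[0,0,-0.045],[0,0,0]],[[-0.01,0.028,-0.06],[0,0,0]]])

```text
time_s: 3.95
tcp_pos: [571.4, -34.3, 145.2]
tcp_rot: [-3.14, -0.003, 0.243]
ft_force: [1.1, 0.9, -0.2]
grip_width: 0.542
gripper_force: 20.0
```

carry_out(targets=[[[-0.016,0.043,0],[0,0,0]],[[-0.032,0.086,0],[0,0,0]],[[-0.048,0.13,0],[0,0,0]],[[-0.063,0.172,0],[0,0,0]],[[-0.077,0.21,0],[0,0,0]]])

```text
time_s: 4.45
tcp_pos: [544.1, -264.7, 144.4]
tcp_rot: [3.139, 0.0, 0.234]
ft_force: [0.2, -0.2, 0.0]
grip_width: 0.546
gripper_force: 20.0
```

carry_out(targets=[[[-0.01,0.026,0],[0,0,0]],[[-0.016,0.042,0.015],[0,0,0]],[[-0.016,0.042,0.05],[0,0,0]],[[-0.016,0.042,0.085],[0,0,0]],[[-0.016,0.042,0.105],[0,0,0]]])

```text
time_s: 4.95
tcp_pos: [537.3, -304.1, 34.8]
tcp_rot: [-3.139, 0.003, 0.237]
ft_force: [0.3, 0.3, -0.1]
grip_width: 0.541
gripper_force: 20.0
```

```bash
python3 - <<'E'
from h import *
for i in range(3):c=grab('scene')
o=bot.observe(); print(o['tcp_pos'],o['ft_force'],o['grip_width'],o['gripper_force'])
cv2.imwrite('pics/s3.png',cv2.resize(c['img'][130:330,60:330],None,fx=2.8,fy=2.8)[:,:,::-1])
E
```

```text
[ 538.12779042 -303.75764926   36.29296951] [ 0.22881951  0.55734899 -0.50414753] 0.5410598805219636 19.997834370005876
```

View pics/s3.png

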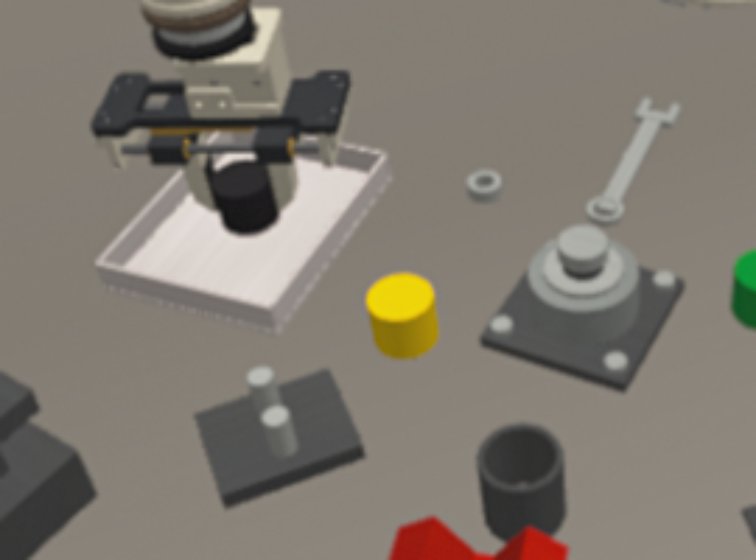

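The cap is in the gripper over the tray (crop (245,200)), and the stub's shaft end is bare at (582,245). Next I lower it, release and lift.

carry_out(targets=[[[0,0,0.004],[0,0,0]],[[0,0,0.008],[0,0,0]],[[0,0,0.01],[0,0,0]],[[0,0,0.01],[0,0,0]],[[0,0,0.01],[0,0,0]]])

```text
time_s: 5.6
tcp_pos: [539.5, -305.3, 28.2]
tcp_rot: [3.141, -0.0, 0.237]
ft_force: [-0.0, 0.7, -0.4]
grip_width: 0.538
gripper_force: 20.0
```

carry_out(targets=[[[0,0,0],[0,0,0]],[[0,0,0],[0,0,0]],[[0,0,0],[0,0,0]],[[0,0,0],[0,0,0]],[[0,0,0],[0,0,0]]], fingers=0.75)

```text
time_s: 6.1
tcp_pos: [539.4, -305.1, 27.8]
tcp_rot: [3.142, -0.0, 0.237]
ft_force: [1.4, 0.3, -0.2]
grip_width: 0.75
gripper_force: 0.0
```

carry_out(targets=[[[0,0,-0.02],[0,0,0]],[[0,0,-0.06],[0,0,0]],[[0.005,-0.013,-0.105],[0,0,0]],[[0.015,-0.04,-0.145],[0,0,0]],[[0.027,-0.072,-0.18],[0,0,0]]], fingers=1)

```text
time_s: 6.6
tcp_pos: [548.8, -229.5, 209.9]
tcp_rot: [3.14, -0.001, 0.234]
ft_force: [0.4, -0.7, 0.4]
grip_width: 0.999
gripper_force: 0.0
```

carry_out(targets=[[[0.016,-0.043,-0.015],[0,0,0]],[[0.032,-0.086,-0.03],[0,0,0]],[[0.048,-0.13,-0.03],[0,0,0]],[[0.064,-0.174,-0.03],[0,0,0]],[[0.077,-0.21,-0.03],[0,0,0]]])

```text
time_s: 7.1
tcp_pos: [574.1, -3.4, 238.3]
tcp_rot: [-3.142, -0.001, 0.239]
ft_force: [0.1, 0.3, 0.9]
grip_width: 1.001
gripper_force: 0.0
```

carry_out(targets=[[[0,0,0],[0,0,0]],[[0,0,0],[0,0,0]],[[0,0,0],[0,0,0]],[[0,0,0],[0,0,0]],[[0,0,0],[0,0,0]]])

```text
time_s: 7.6
tcp_pos: [574.2, -8.3, 237.5]
tcp_rot: [3.141, 0.0, 0.234]
ft_force: [0.5, -0.0, 0.2]
grip_width: 1.001
gripper_force: 0.0
```

```bash
python3 - <<'E'
from h import *
import pickle
np.set_printoptions(precision=2,suppress=True)
d={n:grab(n) for n in('scene','top','wrist')};pickle.dump(d,open('c2.pkl','wb'))
o=bot.observe();print(o['tcp_pos'],o['tcp_rot'],o['time_s'],o['joints'])
w=d['wrist'];T=np.array(w['world_from_camera']);print(T)
a=w['img'][60:260,0:340]
cv2.imwrite('pics/w3.png',cv2.resize(a,None,fx=2.3,fy=2.3,interpolation=cv2.INTER_CUBIC)[:,:,::-1])
E
```

```text
[574.21  -7.36 237.68] [3.14 0.   0.24] 7.75 [ 0.57  0.44 -0.78  1.74  0.34  1.11 -1.65]
[[  0.23  -0.94  -0.25 640.67]
 [ -0.97  -0.23  -0.06   8.73]
 [ -0.     0.26  -0.97 385.44]
 [  0.     0.     0.     1.  ]]
```

View pics/w3.png

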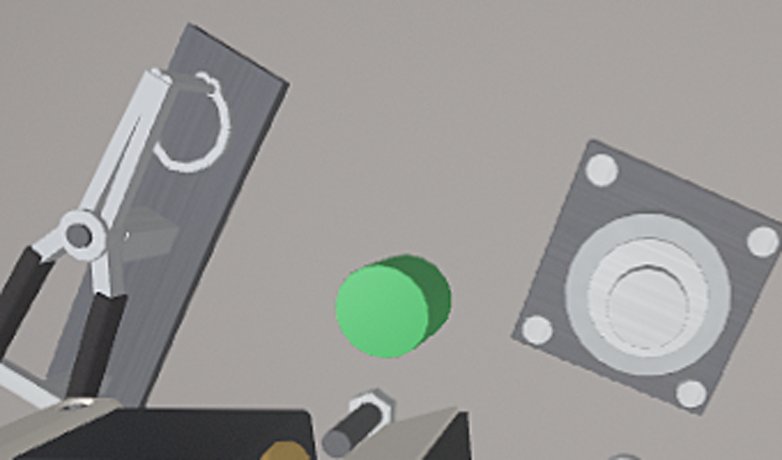

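Wrist crop: the shaft end is at crop (649,309) with the collar around it. The pliers' pivot is at crop (84,236), and the rest plate edges run from (190,25)/(288,84) towards the lower left.

```bash
python3 - <<'E'
from h import *
import pickle
np.set_printoptions(precision=2,suppress=True)
d=pickle.load(open('c2.pkl','rb'));w=d['wrist'];t=pickle.load(open('c0.pkl','rb'))['top'];s=d['scene']
W=lambda u,v:[(u+.5)/2.3-.5,(v+.5)/2.3-.5+60]
T=lambda u,v:[(u+.5)/4-.5+120,(v+.5)/4-.5+165]
S=lambda u,v:[(u+.5)/3.6-.5+230,(v+.5)/3.6-.5+190]
S3=lambda u,v:[(u+.5)/2.8-.5+60,(v+.5)/2.8-.5+130]
print('shaft z80',plane(w,[W(649,309)],80),'roller z50',plane(w,[W(648,295)],50))
pc=plane(w,[W(590,139),W(797,232),W(703,414),W(513,337)],12);print('plate',pc,pc.mean(0))
b=plane(w,[W(601,170),W(763,241),W(691,394),W(537,330)],16);print('bolts w',b.mean(0))
bt=plane(t,[T(576,66),T(733,90),T(709,247),T(551,222)],16);print('bolts t',bt.mean(0))
print('shaft tri scene',tri(w,W(649,309),s,S3(582,241)))
print('pivot',plane(w,[W(84,236)],62),plane(t,[T(148,214)],62),tri(w,W(84,236),t,T(148,214)),tri(w,W(84,236),s,S(633,156)))
r=plane(w,[W(190,25),W(288,84),W(148,405)],8);print('rest',r,np.degrees(np.arctan2(*(r[1]-r[2])[1::-1])))
rt=plane(t,[T(187,33),T(281,65),T(157,437),T(60,405)],8);print(np.degrees(np.arctan2(*(rt[1]-rt[2])[1::-1])),np.degrees(np.arctan2(*(rt[0]-rt[3])[1::-1])))
tip=plane(w,[W(160,76)],59);tipt=plane(t,[T(205,68)],59);print('tip',tip,tipt)
# handles ends
A,B=plane(t,[T(33,378),T(133,415)],60);p=plane(t,[T(148,214)],62)[0];m=(A+B)/2;print('handles',A,B,np.degrees(np.arctan2(p[1]-m[1],p[0]-m[0])),np.linalg.norm(p-m))
E
```

```text
shaft z80 [[578.38  -4.76  80.  ]] roller z50 [[579.13  -3.93  50.  ]]
plate [[646.84  44.05  12.  ]
 [625.37 -76.65  12.  ]
 [510.82 -53.09  12.  ]
 [530.69  63.82  12.  ]] [578.43  -5.47  12.  ]
bolts w [577.63  -4.07  16.  ]
bolts t [575.54  -6.23  16.  ]
shaft tri scene (array([577.92,  -3.95,  79.  ]), np.float64(1.7679611860066462))
pivot [[546.16 275.98  62.  ]] [[544.96 273.4   62.  ]] (array([545.85, 273.5 ,  64.1 ]), np.float64(2.317670312623163)) (array([545.35, 277.45,  61.58]), np.float64(2.009600130750374))
rest [[657.83 266.3    8.  ]
 [638.85 209.05   8.  ]
 [434.64 276.77   8.  ]] -18.34834478385231
-18.806691628144407 -19.01758939501493
tip [[629.95 243.94  59.  ]] [[627.45 241.69  59.  ]]
handles [454.24 338.76  60.  ] [432.54 282.61  60.  ] -20.158229778904442 108.21161106452745
```

carry_out(targets=[[[-0.001,-0.045,0],[0,0,0.12]],[[-0.002,-0.09,0],[0,0,0.24]],[[-0.004,-0.135,0],[0,0,0.36]],[[-0.005,-0.18,0],[0,0,0.48]],[[-0.006,-0.225,0],[0,0,0.595]]])

```text
time_s: 8.25
tcp_pos: [515.0, 211.8, 237.4]
tcp_rot: [-3.141, 0.001, -0.358]
ft_force: [-0.7, -0.0, -0.4]
grip_width: 1.001
gripper_force: 0.0
```

carry_out(targets=[[[0,0,0],[0,0,0]],[[0,0,0],[0,0,0]],[[0,0,0],[0,0,0]],[[0,0,0],[0,0,0]],[[0,0,0],[0,0,0]]])

```text
time_s: 8.75
tcp_pos: [516.5, 208.4, 237.5]
tcp_rot: [3.141, 0.0, -0.363]
ft_force: [0.5, 0.0, 0.8]
grip_width: 1.0
gripper_force: 0.0
```

```bash
python3 - <<'E'
from h import *
import pickle
np.set_printoptions(precision=3,suppress=True)
w=grab('wrist','w4');pickle.dump(w,open('w4.pkl','wb'))
o=bot.observe();print(o['tcp_pos'],o['tcp_rot'],o['time_s'],o['joints'])
print(shift([493.5,293,47]),proj(w,[[546,276,62],[494.7,295.3,62]]))
E
```

```text
[516.369 208.734 237.573] [ 3.141  0.    -0.362] 8.8 [ 0.069  0.365 -0.623  1.783  0.24   1.07  -2.572]
[-51.196 -70.75  190.565] [[217.808 191.46 ]
 [220.605 237.555]]
```

View pics/w4.png

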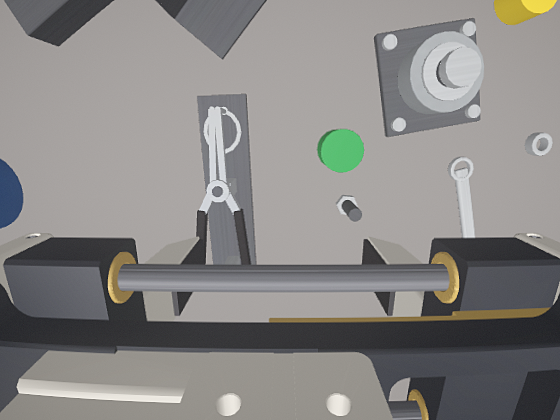

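The wrist view shows the pliers with the pivot at (217,191), but joint 7 is at its limit (-2.57). I'll turn back the other way and grasp with the half-turned tool.

carry_out(targets=[[[0,0,0],[0,0,-0.14]],[[-0.012,-0.017,0],[0,0,-0.29]],[[-0.024,-0.034,0],[0,0,-0.44]],[[-0.038,-0.052,0],[0,0,-0.59]],[[-0.051,-0.071,0],[0,0,-0.735]]])

```text
time_s: 9.3
tcp_pos: [493.2, 294.5, 237.8]
tcp_rot: [3.142, 0.0, 0.38]
ft_force: [0.3, -0.3, 0.1]
grip_width: 1.0
gripper_force: 0.0
```

carry_out(targets=[[[0,0,0],[0,0,-0.149]],[[0,0,0],[0,0,-0.298]],[[0,0,0],[0,0,-0.447]],[[0,0,0],[0,0,-0.596]],[[0,0,0],[0,0,-0.745]]])

```text
time_s: 9.8
tcp_pos: [493.5, 293.9, 237.7]
tcp_rot: [-3.142, -0.0, 1.125]
ft_force: [0.2, 1.1, 0.7]
grip_width: 1.001
gripper_force: 0.0
```

carry_out(targets=[[[0,0,0],[0,0,-0.149]],[[0,0,0],[0,0,-0.298]],[[0,0,0],[0,0,-0.447]],[[0,0,0],[0,0,-0.596]],[[0,0,0],[0,0,-0.745]]])

```text
time_s: 10.3
tcp_pos: [493.6, 293.8, 237.7]
tcp_rot: [3.141, -0.0, 1.87]
ft_force: [-0.5, -0.0, -0.1]
grip_width: 1.001
gripper_force: 0.0
```

carry_out(targets=[[[0,0,0],[0,0,-0.149]],[[0,0,0],[0,0,-0.298]],[[0,0,0],[0,0,-0.447]],[[0,0,0],[0,0,-0.596]],[[0,0,0],[0,0,-0.745]]])

```text
time_s: 10.8
tcp_pos: [493.6, 293.7, 237.7]
tcp_rot: [-3.142, 0.0, 2.615]
ft_force: [-0.2, -0.4, 0.1]
grip_width: 0.999
gripper_force: 0.0
```

carry_out(targets=[[[0,0,0.03],[0,0,-0.1]],[[0,0,0.06],[0,0,-0.17]],[[0,0,0.08],[0,0,-0.17]],[[0,0,0.08],[0,0,-0.17]],[[0,0,0.08],[0,0,-0.17]]])

```text
time_s: 11.3
tcp_pos: [493.0, 295.1, 158.2]
tcp_rot: [3.141, -0.0, 2.78]
ft_force: [-0.3, 1.4, 0.4]
grip_width: 1.002
gripper_force: 0.0
```

```bash
python3 - <<'E'
from h import *
import pickle
np.set_printoptions(precision=3,suppress=True)
grab('top');d={n:grab(n) for n in('scene','top','wrist')};pickle.dump(d,open('c5.pkl','wb'))
o=bot.observe();print(o['tcp_pos'],o['tcp_rot'],o['time_s'],o['joints'])
print(shift([493.5,293,47]))
cv2.imwrite('pics/w5.png',d['wrist']['img'][:,:,::-1])
E
```

```text
[493.417 295.768 159.199] [3.14  0.002 2.781] 11.5 [ 0.26   0.782 -1.223  1.799  0.807  1.164 -0.018]
[ -0.87   -2.744 112.196]
```

View pics/w5.png

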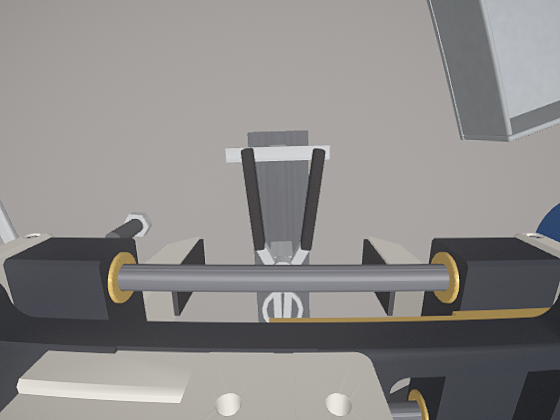

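The wrist view shows the handles symmetric about column 283, with ends at (248,152) and (318,152), so the yaw and the lateral position are right. Now the distance along the handles.

```bash
python3 - <<'E'
from h import *
import pickle
np.set_printoptions(precision=2,suppress=True)
d=pickle.load(open('c5.pkl','rb'));w=d['wrist']
o=bot.observe();Rt=R.from_euler('xyz',o['tcp_rot'])
P=plane(w,[(248,150),(318,150),(282,308)],62);print(P, Rt.inv().apply(P-o['tcp_pos']))
E
```

```text
[[432.88 288.84  62.  ]
 [453.12 342.49  62.  ]
 [580.68 262.71  62.  ]] [[ 54.37 -27.99  97.06]
 [ 54.34  29.35  97.16]
 [-93.15  -0.33  97.35]]
```

carry_out(targets=[[[-0.003,0,0.03],[0,0,0]],[[-0.003,0,0.06],[0,0,0]],[[-0.003,0,0.085],[0,0,0]],[[-0.003,0,0.104],[0,0,0]],[[-0.003,0,0.111],[0,0,0]]])

```text
time_s: 12.0
tcp_pos: [495.2, 293.7, 45.5]
tcp_rot: [-3.14, -0.001, 2.782]
ft_force: [0.3, 0.4, 0.0]
grip_width: 1.004
gripper_force: 0.0
```

carry_out(targets=[[[0,0,0],[0,0,0]],[[0,0,0],[0,0,0]],[[0,0,0],[0,0,0]],[[0,0,0],[0,0,0]],[[0,0,0],[0,0,0]]], fingers=0.65, newtons=10)

```text
time_s: 12.5
tcp_pos: [496.0, 294.3, 47.4]
tcp_rot: [3.141, 0.001, 2.782]
ft_force: [0.1, 0.5, 0.0]
grip_width: 0.66
gripper_force: 0.6
```

```bash
python3 - <<'E'
from h import *
np.set_printoptions(precision=3,suppress=True)
for i in range(2):
    grab('top');o=bot.observe();print(o['tcp_pos'],o['tcp_rot'],o['ft_force'],o['grip_width'],o['gripper_force'])
print(o['joints'])
E
```

```text
[496.031 294.536  47.382] [3.14  0.001 2.782] [1.029 1.029 1.492] 0.6515611349140001 0.5374839885871552
[496.051 294.614  47.359] [3.14  0.001 2.782] [-1.05   0.308  1.158] 0.6496949264305558 1.7495651272474788
[ 0.18   0.91  -1.078  1.85   0.961  1.013 -0.108]
```

carry_out(targets=[[[0,0,0],[0,0,0]],[[0,0,0],[0,0,0]],[[0,0,0],[0,0,0]],[[0,0,0],[0,0,0]],[[0,0,0],[0,0,0]]], fingers=0.35, newtons=50)

```text
time_s: 13.1
tcp_pos: [494.9, 295.4, 47.5]
tcp_rot: [3.14, -0.001, 2.783]
ft_force: [-3.0, 1.5, 7.2]
grip_width: 0.465
gripper_force: 50.0
```

carry_out(targets=[[[0,0,0],[0,0,0]],[[0,0,0],[0,0,0]],[[0,0,0],[0,0,0]],[[0,0,0],[0,0,0]],[[0,0,0],[0,0,0]]])

```text
time_s: 13.6
tcp_pos: [494.9, 295.4, 47.5]
tcp_rot: [3.14, -0.001, 2.783]
ft_force: [-2.7, 1.6, 7.0]
grip_width: 0.465
gripper_force: 50.0
```

carry_out(targets=[[[0,0,-0.005],[0,0,0]],[[0,0,-0.015],[0,0,0]],[[0,0,-0.03],[0,0,0]],[[0,0,-0.05],[0,0,0]],[[0,0,-0.07],[0,0,0]]])

```text
time_s: 14.1
tcp_pos: [495.7, 294.1, 118.8]
tcp_rot: [3.141, 0.0, 2.782]
ft_force: [1.3, -0.6, -2.6]
grip_width: 0.462
gripper_force: 50.0
```

carry_out(targets=[[[0,0,-0.02],[0,0,0]],[[0,0,-0.03],[0,0,0]],[[0,0,-0.03],[0,0,0]],[[0,0,-0.03],[0,0,0]],[[0,0,-0.03],[0,0,0]]])

```text
time_s: 14.6
tcp_pos: [495.1, 293.4, 145.8]
tcp_rot: [-3.14, -0.001, 2.782]
ft_force: [-0.8, 0.2, -3.4]
grip_width: 0.463
gripper_force: 50.0
```

```bash
python3 - <<'E'
from h import *
import pickle
np.set_printoptions(precision=3,suppress=True)
d={n:grab(n) for n in('scene','top')};pickle.dump(d,open('c6.pkl','wb'))
o=bot.observe();print(o['tcp_pos'],o['tcp_rot'],o['ft_force'],o['moment'],o['grip_width'],o['gripper_force'],o['joints'])
Rt=R.from_euler('xyz',o['tcp_rot'])
# expected ring centre: tool frame: -x 120.5(ish), z grasp(-8)+35
P=o['tcp_pos']+Rt.apply([[-123,0,27]]);print(P)
pt=proj(d['top'],P)[0];ps=proj(d['scene'],P)[0];print(pt,ps)
L=[]
for n,p in(('top',pt),('scene',ps)):
    x,y=(p-[35,35]).astype(int);print(n,x,y);L.append(cv2.resize(d[n]['img'][max(y,0):y+70,max(x,0):x+70],(400,400),interpolation=cv2.INTER_CUBIC))
cv2.imwrite('pics/p6.png',np.hstack(L)[:,:,::-1])
E
```

```text
[495.101 293.659 145.791] [-3.14  -0.001  2.782] [ 0.339 -0.507 -2.312] [ 0.116 -0.087 -0.017] 0.4628357185158159 49.98717248439789 [ 0.253  0.797 -1.205  1.805  0.821  1.148 -0.021]
[[610.192 250.343 118.668]]
[160.585 186.339] [394.943 232.601]
top 125 151
scene 359 197
```

View pics/p6.png

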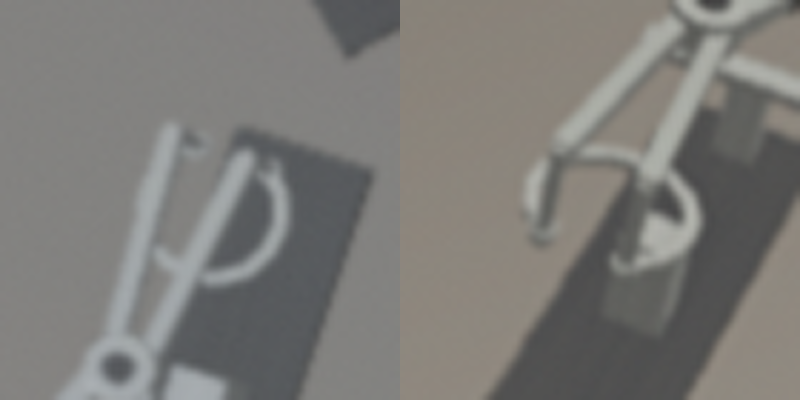

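Panels: the pliers are held, jaws spread. The ring's outer circle is centred at about (216,214) in the left (top-view) panel and (213,208) in the right (scene-view) panel. All ten pictures are used, so from here I work from numbers only.

```bash
python3 - <<'E'
from h import *
import pickle
np.set_printoptions(precision=2,suppress=True)
d=pickle.load(open('c6.pkl','rb'));t=d['top'];s=d['scene']
f=lambda o,u,v:[o[0]+(u+.5)/5.714-.5,o[1]+(v+.5)/5.714-.5]
print('ring tri',tri(t,f((125,151),216,214),s,f((359,197),213.5,208)))
print('top z118.7',plane(t,[f((125,151),216,214)],118.7))
g=t['img'].max(2)
# roller: bright blob on dark plate
c,a,k=blob(t['img'],(255,178,308,230),lambda i:i.max(2)>115); print('mask',c,a)
g=cv2.cvtColor(t['img'],cv2.COLOR_RGB2GRAY)
print(g[203,255:310]);print(g[178:230,281])
gs=cv2.cvtColor(s['img'],cv2.COLOR_RGB2GRAY)
print(proj(s,[[577,-5,80]]),proj(t,[[575.5,-6.3,80]]))
print(gs[200:245,268]);print(gs[216,235:300])
E
```

```text
ring tri (array([606.77, 250.21, 114.15]), np.float64(5.138253114830294))
top z118.7 [[606.45 246.47 118.7 ]]
mask [280.41 202.57] 1051
[102  90  88  89  91  90  92 111 140 148 147 147 155 168 172 172 172 170
 168 168 169 168 168 168 167 167 168 167 168 168 167 168 167 164 160 168
 171 170 167 155 150 149 147 136 105  90  90  91  90  91  95 107 125 130
 129]
[121 100  92  92  91  91 104 133 146 148 148 153 163 169 168 160 163 166
 167 169 167 168 169 170 168 168 169 170 170 170 169 164 153 167 172 173
 172 165 152 148 147 147 138 106  91  93  92  91  92  92  93 100]
[[266.72 215.04]] [[280.55 201.53]]
[127 127 128 128 128 127 126 127 128 133 152 172 177 176 173 173 175 177
 175 175 177 170 143 104  94  97  94  75  50  75 134 176 181 178 162 128
 123 147 153 151 140 109  85  82  83]
[129 129 130 130 129 129 129 129 129 129 129 130 129 129 129 129 130 129
 129 133 141 150 154 154 161 176 179 177 178 177 177 176 177 175 175 174
 173 174 173 174 173 163 146 144 142 138 133 131 130 130 130 131 130 131
 131 130 130 131 130 130 130 131 131 130 131]
```

carry_out(targets=[[[-0.004,-0.02,0],[0,0,0]],[[-0.011,-0.06,0],[0,0,0]],[[-0.018,-0.1,0],[0,0,0]],[[-0.025,-0.14,0],[0,0,0]],[[-0.029,-0.166,0],[0,0,0]]])

```text
time_s: 15.2
tcp_pos: [463.2, 125.3, 145.7]
tcp_rot: [-3.139, -0.001, 2.78]
ft_force: [0.7, 0.8, -2.2]
grip_width: 0.463
gripper_force: 50.0
```

carry_out(targets=[[[0,0,0],[0,0,0]],[[0,0,0],[0,0,0]],[[0,0,0],[0,0,0]],[[0,0,0],[0,0,0]],[[0,0,0],[0,0,0]]])

```text
time_s: 15.7
tcp_pos: [464.2, 129.8, 146.9]
tcp_rot: [3.141, -0.0, 2.784]
ft_force: [0.6, 0.2, -2.4]
grip_width: 0.464
gripper_force: 50.0
```

```bash
python3 - <<'E'
from h import *
import pickle
np.set_printoptions(precision=3,suppress=True,linewidth=250)
d={n:grab(n) for n in('scene','top')};pickle.dump(d,open('c7.pkl','wb'))
o=bot.observe();print(o['tcp_pos'],o['tcp_rot'],o['grip_width'],o['joints'],o['time_s'])
Rt=R.from_euler('xyz',o['tcp_rot']);P=o['tcp_pos']+Rt.apply([-123,0,27]);print('exp',P)
old=pickle.load(open('c6.pkl','rb'))
for n in d:
    p=proj(d[n],P)[0];print(n,p)
    x,y=(p-22).astype(int)
    df=np.abs(d[n]['img'].astype(int)-old[n]['img']).max(2)[y:y+44,x:x+44]
    g=cv2.cvtColor(d[n]['img'],cv2.COLOR_RGB2GRAY)[y:y+44,x:x+44]
    print(x,y)
    for r in range(44): print(''.join('#' if v>185 else '+' if v>155 else '.' if v>115 else 'o' for v in g[r]))
E
```

```text
[464.208 129.406 146.794] [3.141 0.    2.783] 0.46784655003716896 [ 0.678  0.702 -1.323  2.028  0.795  1.07   0.185] 15.8
exp [579.401  86.282 119.795]
scene [311.104 207.966]
289 185
+.......................++++........+++.....
.......................++++........++++.....
......................+++...o.....++++......
....................++++...o......+++.......
...................++++..........++++.......
..................++++..........++++........
.................++++..o........+++.........
...............++++...o........+++..........
..............++++............++++..........
.............++++............++++...........
............++++............++++............
............++..............+++.............
................o..........++++.............
..........................++++..............
...........ooo......+++++++++...............
..........ooo...++.....+++++................
..........oo..+++....oo.++++...+............
..........oo.........o...+.....++...........
..........oo.....................++.........
..........ooo..................o..++........
...........oo...
[... 2373 characters left out ...]
.....+++.......++....oooo
............++++........+++......++.....oooo
............+++........+++.......++....ooooo
............+++........+++......++.....ooooo
............+++.+.....+++......++......ooooo
............+++.+++...+++....+++.......ooooo
...........+++...++++++++.+++++........ooooo
...........+++.....+++++++++...........ooooo
...........+++......++++..............oooooo
...........+++......+++...............oooooo
..........+++....o..+++...............oooooo
..........+++......+++................oooooo
..........+++......+++................ooo...
..........+++.....+++.................oo.+++
.........+++.....++++................oo.++++
.........+++.....+++.................oo.++++
```

```bash
cat > m.py <<'E'
from h import *
from scipy.optimize import least_squares
def circ(P):
    f=lambda q:np.hypot(*(P[:,:2]-q[:2]).T)-q[2]
    r=least_squares(f,[*P[:,:2].mean(0),25],loss='soft_l1',f_scale=.7);return r.x,np.sqrt(np.mean(r.fun**2))
E
python3 - <<'E'
from m import *
import pickle
np.set_printoptions(precision=2,suppress=True)
d=pickle.load(open('c7.pkl','rb'));t=d['top'];s=d['scene'];t6=pickle.load(open('c6.pkl','rb'))['top'];s6=pickle.load(open('c6.pkl','rb'))['scene']
pt=np.array([(11.5,20),(11.5,21.5),(11.5,23.5),(35.5,22),(35.5,24),(35.3,25.5),(34.5,27.5),(33.5,29),(31.5,31.5),(29.5,33),(27.5,34.2),(23,35),(19.5,34.4),(17.5,33.3),(34.5,18.7)])+[215,177]
ps=np.array([(22,14.2),(16.7,15),(15,16),(31.5,17),(33.5,18),(34.5,19),(35.5,20.5),(36.5,23),(36,25),(35.5,26),(34.5,27.5),(33,29),(31,30),(28,31)])+[289,185]
for z in(117,121):print('ring',z,circ(plane(t,pt,z)),circ(plane(s,ps,z)))
# shaft top
import itertools
for nm,c,roi,th in(('top',t6,(268,190,294,216),0),('scene',s6,(255,205,285,224),155)):
    g=cv2.cvtColor(c['img'],cv2.COLOR_RGB2GRAY)
    x0,y0,x1,y1=roi
    print(nm,x0,y0)
    for r in g[y0-8:y1+12,x0-8:x1+8]: print(''.join('o' if v<115 else '.' if v<143 else '-' if v<158 else '+' if v<166 else '#' for v in r))
E
```

```text
ring 117 (array([577.99,  84.38,  25.77]), np.float64(0.29216890228691444)) (array([574.98,  87.54,  25.85]), np.float64(0.35931504267014475))
ring 121 (array([577.65,  84.07,  25.66]), np.float64(0.2909786916894576)) (array([579.57,  88.2 ,  25.67]), np.float64(0.35680795545015725))
top 268 190
.-+##+-.oooooooooooooooooooooooooooooooooo
o.-+++.ooooooooooooooooooooooooooooooooooo
oo.--.ooooooooooooooooooooooooooooooooooo.
oooooooooooooooo.........ooooooooooooooo.-
ooooooooooooo....--------...oooooooooooo-+
ooooooooooo...--------------..ooooooooo.-+
oooooooooo..------------------..oooooooo-+
ooooooooo.---------------------..ooooooo.-
oooooooo.--------+++++++--------..ooooooo.
ooooooo.------++#########+-------..ooooooo
oooooo.------+#############+------..oooooo
ooooo..-----+#####+++++#####++-----..ooooo
ooooo.-----+#####+++++++++###++-----.ooooo
oooo..----+####+######++++++##++----..oooo
oooo.----+####++#########+++###+-----.oooo
ooo..----+#################++###+----.oooo
ooo.-----####+###################----..ooo
ooo.----+########################-----.ooo
ooo.----+####################
[... 2321 characters left out ...]
----####.oo.-++#####+-....+###+----.......
....---+####.oooo....-....ooo.+####----.......
...----+####-.oooooooooooooo..+####+----......
..-----######.oooooooooooooo.+#####+----......
..----+######-oooooooooooooo.+#####+----.oo...
..----+######+oooooooooooooo.######+----.ooooo
o.-----+######.oooooooooooo.-######-----.ooooo
o.------######+.oooooooooo.-######+.----.ooooo
oo-----.-######+..ooooooo.+######+------.ooooo
oo.----..+########-....-+########-.----..ooooo
oo.-----..-#####################-..----.oooooo
ooo.-----..-+#################-...-----.oooooo
ooo.------...-+############+-....-----.ooooooo
oooo.------.....---+++++--.....------..ooooooo
ooooo.-------.................------..oooooooo
```

```bash
python3 - <<'E'
from m import *
import pickle
np.set_printoptions(precision=2,suppress=True)
d=pickle.load(open('c7.pkl','rb'));t=d['top'];s=d['scene']
for p,z in(((281,203),55),((280,201.3),80),((280.8,202.7),50)):print('top',z,plane(t,[p],z))
print('scene',plane(s,[(267.6,216.1)],80)); print(tri(t,(280,201.3),s,(267.6,216.1)))
o=bot.observe();print(o['tcp_pos'],o['tcp_rot'],o['time_s'])
# ring height by triangulating circle centres
for z in (119,119.5,120,121.5):
  print(z, )
ct=proj(t,[[577.78,84.2,119.5]])[0];cs=proj(s,[[577.85,87.95,119.5]])[0]
print(tri(t,ct,s,cs))
E
```

```text
top 55 [[574.06  -7.59  55.  ]]
top 80 [[576.03  -5.08  80.  ]]
top 50 [[575.14  -7.22  50.  ]]
scene [[579.73  -2.41  80.  ]]
(array([576.1 ,  -4.31,  76.44]), np.float64(1.690142404273312))
[464.21 129.41 146.79] [3.14 0.   2.78] 15.8
119
119.5
120
121.5
(array([577.5 ,  86.06, 118.77]), np.float64(3.6588698451301505))
```

carry_out(targets=[[[-0.006,-0.017,0],[0,0,0]],[[-0.015,-0.043,0],[0,0,0]],[[-0.024,-0.068,0.005],[0,0,0]],[[-0.03,-0.084,0.015],[0,0,0]],[[-0.0305,-0.0855,0.025],[0,0,0]]])

```text
time_s: 16.3
tcp_pos: [462.8, 35.4, 120.7]
tcp_rot: [-3.14, -0.0, 2.778]
ft_force: [0.0, 0.0, -2.9]
grip_width: 0.463
gripper_force: 50.0
```

carry_out(targets=[[[0,0,0],[0,0,0]],[[0,0,0],[0,0,0]],[[0,0,0],[0,0,0]],[[0,0,0],[0,0,0]],[[0,0,0],[0,0,0]]])

```text
time_s: 16.8
tcp_pos: [462.9, 38.4, 122.1]
tcp_rot: [3.141, 0.001, 2.783]
ft_force: [-0.4, 0.5, -2.7]
grip_width: 0.464
gripper_force: 50.0
```

```bash
python3 - <<'E'
from h import *
import pickle
np.set_printoptions(precision=3,suppress=True,linewidth=250)
d={n:grab(n) for n in('scene','top')};pickle.dump(d,open('c8.pkl','wb'))
o=bot.observe();print(o['tcp_pos'],o['tcp_rot'],o['ft_force'],o['grip_width'],o['joints'],o['time_s'])
for n,(x,y,X,Y) in(('scene',(245,190,292,245)),('top',(258,175,304,225))):
    g=cv2.cvtColor(d[n]['img'],cv2.COLOR_RGB2GRAY)[y:Y,x:X];print(n,x,y)
    for r in g: print(''.join('o' if v<115 else '.' if v<143 else '-' if v<158 else '+' if v<166 else '#' if v<180 else '@' for v in r))
E
```

```text
[462.804  38.034 121.913] [3.141 0.    2.782] [-0.164 -0.592 -2.755] 0.46560945636630663 [ 0.872  0.727 -1.314  2.085  0.848  1.03   0.322] 16.9
scene 245 190
...................-+##-........-##-...+##-....
..................-+##-..o.....-##+...+##+.....
................-+##+-..o.....-+##-..-###-.....
...............-+##-.........-+##-..-###-......
..............-###-..o......-+##-..-####-......
............-+##+-..o......-+##-...+###+.......
...........-+##+..........-+##-...+####-.......
..........+###-..o........+##+...+####-........
.........-##+-..o........+##+...+#####-........
.........---............-###-..-#####-.........
.............o.........-###-..-+####+..........
...........oo.....----+###-...-+++##+..........
.........oo....--++++####-...+###++#+..........
.........oo..-+++-..-+##+....#####++#-.........
.........oo.-++-.....-+-.....-+###++#+.........
.........oo.+-............-....-+#++#-.........
.........oo.-.............+-....-+##+..........
.........oo..........oo....----..-##-..........
.........ooo........ooo..ooo......+#-..........
.........ooo.........oo...ooo
[... 3360 characters left out ...]
oo.-----+#######+--+#########+----..oooooo
oooooo..-----+########+#########+-----.ooooooo
ooooooo.-----##################+-----..ooooooo
oooooooo.---+################++------.oooooooo
oooooooo..--+##+-###########--------.ooooooooo
ooooooooo..-+##+--++#####+---------.oooooooooo
oooooooooo.-+#+-----+##++---------.ooooooooooo
-.ooooooooo-+#+-----+##+---------.oooooooooooo
#-.ooooooo.-+#+----+###+-------..ooooooooooooo
##-.oooooo.-#+-..--+##+-----...ooooooooooooooo
##+.oooooo.+#+.o..-+#+--....oooooooooooooooooo
++-.oooooo.+#-.oo.-#+-.ooooooooooooooooooooooo
...oooooo.-++-.oo.+#+.oooooooooooooooooooooooo
ooooooooo.-+#+-..-##-.ooooooooooooooo....ooooo
ooooooooo.-###++-+#+.ooooooooooooooo.-+++..oo.
```

```bash
python3 - <<'E'
from m import *
import pickle
np.set_printoptions(precision=2,suppress=True)
d=pickle.load(open('c8.pkl','rb'));s=d['scene'];t=d['top']
ps=np.array([(20,11.3),(17.5,12.1),(14.5,13),(13,14),(12.2,15),(34.7,17.5),(35,19),(34.7,20.5),(34.3,22),(33.5,23.2),(32.5,24.2),(31,25.5),(29,26.6),(26.5,27.4)])+[245,190]
for z in(92,94.5,97):print(z,circ(plane(s,ps,z)))
# shaft top rim & collar in scene (c6), edges by eye from the map, offset (247,197)
e=np.array([(11.8,18),(11.8,20),(12.5,21),(13.5,22),(15,23),(17,24),(24.5,24),(26,23),(28,22),(29,21),(29.7,19.5),(29.3,17),(28.5,16),(26.5,15),(24.5,14),(17,14),(15,15),(13,16),(12.2,17)])+[247,197]
print('shaft scene',circ(plane(s,e,80)))
# axis at other heights: roller bottom/ collar lower outer edge z55
e=np.array([(8.5,30),(9.5,32),(11,34),(12.5,35),(15,36.2),(18,37),(21,37.3),(24.5,37),(28,36.2),(30.5,35),(32.5,34),(34,32),(35.3,30),(35.7,28)])+[247,197]
print('collar scene',circ(plane(s,e,55)))
ct=plane(t,[(280.3,200.1)],94.5);print('ring top',ct)
E
```

```text
92 (array([572.86,  -4.56,  25.81]), np.float64(0.2720169864671509))
94.5 (array([575.62,  -3.79,  25.7 ]), np.float64(0.27088719006787954))
97 (array([578.37,  -3.01,  25.6 ]), np.float64(0.2697574930122369))
shaft scene (array([578.85,  -2.4 ,  17.74]), np.float64(0.6917375523473775))
collar scene (array([578.25,  -0.53,  28.76]), np.float64(0.24038911401061266))
ring top [[577.51  -5.61  94.5 ]]
```

carry_out(targets=[[[0,0.001,0.003],[0,0,0]],[[0,0.001,0.007],[0,0,0]],[[0,0.001,0.011],[0,0,0]],[[0,0.001,0.014],[0,0,0]],[[0,0.001,0.016],[0,0,0]]])

```text
time_s: 17.4
tcp_pos: [462.8, 38.6, 105.3]
tcp_rot: [-3.141, -0.0, 2.782]
ft_force: [0.4, 1.0, -1.5]
grip_width: 0.463
gripper_force: 50.0
```

carry_out(targets=[[[0,0,0.001],[0,0,0]],[[0,0,0.002],[0,0,0]],[[0,0,0.003],[0,0,0]],[[0,0,0.003],[0,0,0]],[[0,0,0.003],[0,0,0]]])

```text
time_s: 17.9
tcp_pos: [463.1, 38.7, 102.8]
tcp_rot: [3.142, 0.0, 2.782]
ft_force: [1.3, -0.6, -2.2]
grip_width: 0.463
gripper_force: 50.0
```

carry_out(targets=[[[0,0,0.002],[0,0,0]],[[0,0,0.004],[0,0,0]],[[0,0,0.006],[0,0,0]],[[0,0,0.008],[0,0,0]],[[0,0,0.009],[0,0,0]]])

```text
time_s: 18.4
tcp_pos: [462.9, 38.7, 93.5]
tcp_rot: [-3.141, -0.0, 2.782]
ft_force: [0.1, 0.2, -2.0]
grip_width: 0.464
gripper_force: 50.0
```

carry_out(targets=[[[0,0,0.001],[0,0,0]],[[0,0,0.002],[0,0,0]],[[0,0,0.003],[0,0,0]],[[0,0,0.003],[0,0,0]],[[0,0,0.003],[0,0,0]]])

```text
time_s: 18.9
tcp_pos: [463.1, 38.7, 90.7]
tcp_rot: [3.142, 0.0, 2.782]
ft_force: [-1.0, -0.7, -2.1]
grip_width: 0.463
gripper_force: 50.0
```

```bash
python3 - <<'E'
from h import *
import pickle
np.set_printoptions(precision=3,suppress=True,linewidth=250)
F=[]
for i in range(4):grab('top');F.append(bot.observe()['ft_force'])
d={n:grab(n) for n in('scene','top')};pickle.dump(d,open('c9.pkl','wb'))
o=bot.observe();print(o['tcp_pos'],o['tcp_rot'],np.mean(F,0),o['moment'],o['grip_width'],o['joints'],o['time_s'])
for n,(x,y,X,Y) in(('scene',(245,195,292,245)),('top',(258,182,304,222))):
    g=cv2.cvtColor(d[n]['img'],cv2.COLOR_RGB2GRAY)[y:Y,x:X];print(n,x,y)
    for r in g: print(''.join('o' if v<115 else '.' if v<143 else '-' if v<158 else '+' if v<166 else '#' if v<180 else '@' for v in r))
E
```

```text
[463.078  38.672  90.778] [3.142 0.    2.782] [-0.513  0.067 -2.224] [ 0.108 -0.037 -0.003] 0.46749011966507376 [ 0.826  0.763 -1.25   2.102  0.907  0.983  0.28 ] 19.2
scene 245 195
............................--+#+-.ooo.--.oooo.
...........................-+##--.....+#+..oo..
..........................-+##-....--+##-.oo...
.........................-+##-....+####-.......
.......................-+##+-...-+####-........
......................-+##-....-+####-.........
.....................-+##-....-++###-..........
...................-+##+-..o.+#####+...........
..................-+##-......+####+-...........
.................-+##-........-###-............
...............-+###-..o.-+...-##-..--.........
..............-+##+-......+---##-...-..........
.............-+##-.........-###+...............
...........-+###-..o.....o.-##+..o.............
..........-+##+-...........+##-.ooo............
..........+##+......------###-..o..............
..........-+-.....-+########-..................
................-+#########-...................
...............-##########-...-................
......
[... 2673 characters left out ...]
o.-----##################+#####----..ooooo
ooooo.-----+####+++########++#####+----.oooooo
ooooo..-----######++#############+-----.oooooo
oooooo.-----++######+--+#########-----..oooooo
oooooo..-----+#################++-----.ooooooo
ooooooo.-----##################+-----..ooooooo
oooooooo.---+###############+++------.oooooooo
oooooooo..--+##++##########+--------.ooooooooo
ooooooooo..-+##+--++#####+---------.oooooooooo
oooooooooo.-+##+----+###+---------.ooooooooooo
-.ooooooooo.+#+-----+##+---------.oooooooooooo
#+.oooooooo.+++----+###+-------..ooooooooooooo
##-.oooooo.-++-..--+##+-----...ooooooooooooooo
##+.oooooo.+#+.o..-+#+--....oooooooooooooooooo
##-.oooooo.+#-.oo.-#+-.ooooooooooooooooooooooo
```

carry_out(targets=[[[0,0,0.0005],[0,0,0]],[[0,0,0.001],[0,0,0]],[[0,0,0.0015],[0,0,0]],[[0,0,0.0015],[0,0,0]],[[0,0,0.0015],[0,0,0]]])

```text
time_s: 19.7
tcp_pos: [463.0, 38.6, 89.2]
tcp_rot: [-3.142, -0.0, 2.782]
ft_force: [0.6, -0.1, -2.2]
grip_width: 0.462
gripper_force: 50.0
```

```bash
python3 - <<'E'
from m import *
import pickle
np.set_printoptions(precision=2,suppress=True)
d=pickle.load(open('c9.pkl','rb'));s=d['scene']
ps=np.array([(34.3,22.3),(35,24),(35.3,25.5),(35.2,27),(34.2,28.5),(33,29.7),(32,31),(31,32.3),(30,33),(28,34),(12.5,21.3)])+[245,195]
for z in(63.4,65.4,67):print(z,circ(plane(s,ps,z)))
F=[]
for i in range(6):grab('top');o=bot.observe();F.append(o['ft_force'])
print(o['tcp_pos'],o['tcp_rot'],np.mean(F,0),o['moment'],o['grip_width'],o['gripper_force'],o['time_s'])
E
```

```text
63.4 (array([576.18,  -3.48,  26.08]), np.float64(0.7293688647628082))
65.4 (array([578.28,  -2.89,  26.  ]), np.float64(0.7269961319928592))
67 (array([579.95,  -2.42,  25.93]), np.float64(0.7250982893459375))
[463.07  38.64  89.25] [-3.14  0.    2.78] [-0.28  0.1  -2.15] [ 0.11 -0.05 -0.  ] 0.4662644481713776 49.98725473880768 20.0
```

```bash
python3 - <<'E'
from m import *
t=grab('top')
c,a,k=blob(t['img'],(372,172,440,258),lambda i:i.max(2)<75);p=plane(t,[c],47);print('cap in tray',p,a)
if a>200: print(bot.finish_job())
E
```

```text
cap in tray [[ 540.10739302 -299.36929787   47.        ]] 338
the job is handed in; nothing more can be done
None
```

The job is handed in: the cap is in the tray, and the pliers are held fully squeezed with the spread ring around the groove (centre about 62 mm high, ft_force only about 2 N, the pliers' weight), at about 20 s of the 51 s. Joint 7 touched its range limit (measured -2.572 against -2.57) before I turned it back, which the judging may count.

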